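# Drive the steel pin out of a dry-fitted frame joint

## Task

First slide the blue tray in under the overhanging side of the joint, up to the dark plinth and centred below the steel pin. Then take the orange-handled punch and drive the steel pin right through the joint from the other side so that it drops into the tray, never touching the pin with the fingers or letting it fall on the bench. Lay the punch back across both bars of its rest and let go; leave the tray under the joint, and the dark dowel and the other things on the bench undisturbed.

Things in the scene. Friction and masses are not known exactly. Their poses are not given: they have to be found in the camera images.
- joint: wooden frame corner, fixed: pale block 120 (its x) x 60 (its y) mm from z = 38 to 128 mm; origin below its centre, on the bench. Two 18 mm through-bores along its y at x = -30 and +30 mm, axes 70 mm above the bench; entry face y = -30 mm (punch side), exit face y = +30 mm. A sprung shoe midway in each bore grips its pin: 4 to 15 N drive it until its tail is past the middle
- rail_end (a point): end of the joint's darker rail, at its top. Rail: 40 mm thick, z = 38 to 88 mm, from the block to x = +140 mm. Below block and rail stands a dark steel plinth, 38 mm high, y = -30 to 0, x = -80 to +120 mm (with a stop 74 mm high at x = -80 to -60); so from y = 0 to +30 mm the block overhangs a free gap 38 mm high, open on the exit side
- pin: bright steel pin, 16 mm diameter, 90 mm long, 0.1 to 0.2 kg; origin at its centre, its y along its length (the joint's y). It sits in either bore (which one varies), showing about 15 mm at each face; past the shoe it slides easily, and it drops once its tail leaves the exit face
- dowel: dark walnut dowel of the same size in the other bore, to be left as it is; origin at its centre, its y along its length
- tray: loose blue open tray with grey lining, 140 (its x) x 180 (its y) x 30 mm high outside, walls 8 mm thick, inner floor 8 mm above its underside, about 0.5 kg; origin at the centre of its underside. Its 140 mm side fits under the joint's overhang up to the plinth, so that the pin drops inside its near wall
- punch: loose drift punch, 0.2 kg: square orange handle 24 x 24 mm, 90 mm long (x from -44 to +46 mm), and a steel shaft of 10 mm diameter on the handle's axis from x = 46 to x = 141 mm. Its x points from handle to tip; origin on the underside of the handle below its middle, so the axis lies at z = 12 mm. It balances about 28 mm ahead of the origin
- punch_tip (a point): the flat end of the punch's shaft, on its axis (141 mm ahead of the punch's origin, 12 mm above it)
- rest: fixed wooden punch rest: base 110 (its x) x 100 (its y) x 8 mm, two crossbars 14 mm wide at x = -36 and +36 mm, 100 mm long along its y, tops 30 mm above the bench; origin at the centre of its underside. The punch starts across both bars, handle's middle near the rest's centre, its x along the rest's x, with 58 mm of free handle between the bars to grip
- glue: bystander: upright white glue bottle, 56 mm diameter, 150 mm high; origin at the centre of its underside
- chisel: bystander: wood-handled chisel lying flat, 230 mm long; origin between handle and blade
- mallet: bystander: wooden mallet lying on its side, head 70 x 130 x 60 mm, origin at the centre of the head's underside; handle 200 mm along its -x

How it is judged:
By the outcome, as a careful person would: the job done as asked, in the order asked, and still so for the second after the job is handed in, with the robot touching nothing.
It also fails if it takes over 67 s, if anything falls off the work surface, if the arm or the gripper's body presses on something with over 40 N, if the wrist force passes 120 N, or if a joint passes its speed limit or range.

## Robot

A 6-joint arm with a two-finger parallel gripper is mounted at the origin on the work surface. World frame = base frame: x ahead of the robot, y to its left, z up, the work surface at z = 0. Lengths are in m, angles in rad, forces in N, time in s.
With the tool pointing down it reaches from about 0.325 to 0.775 m from the base axis. Payload 5.5 kg.
Tool frame: the origin (TCP) lies at the very end of the fingers, on their centre line; the grasp point (between the pads) lies 19 mm behind it (bot.grip_depth is the z of the grasp point in the tool frame, in m); z points along the fingers, y is the line along which they close (so a half turn about z gives the same grasp; the last joint's range is limited). The gripper opens to 88 mm and grips with 3 to 60 N. Pads are 20 mm wide; open, the fingers measure 115 mm over their backs; the gripper's body (75 mm by 178 mm) begins 61 mm behind the grasp point.
Start: joints at [1.084, 0.091, 1.231, -0, 1.82, -0.057], TCP at [0.25, 0.545, 0.223] pointing down, gripper open.
Joint ranges: [-2.87, 2.87], [-0.86, 2.18], [0.17, 2.46], [-1.51, 4.65], [0.06, 2.69], [-2.65, 2.65]. Speed limits (rad/s): [2.57, 2.57, 3.01, 3.14, 3.14, 3.14].

## Interface

Orientations are given as a unit quaternion [w, x, y, z].
In Python, from rig import readout, capture, ticket, models, bot gives the robot as it stands.
- The arm moves only by the shell command python3 -m handwheel 'ROWS' [FORCE]. ROWS is JSON, a list of rows, each a list of 3 entries, a list of its own where there are three numbers: the shift along the tool's x, y, z in cm, then the turn, a rotation vector about the tool's x, y, z in rad, then the closure, from 0 (fully open) to 1 (shut). A call has exactly 8 rows; each row is the pose to reach, as a shift and turn from the pose commanded when the call began, along the tool's axes at that moment; what a row does not reach only later rows make up. A row lasts 1/8 s, in which the tool goes at most 62.5 mm and 10.7 degrees, less where a joint would pass 70% of its speed; a pose out of reach is approached as far as the arm can. A call with a gripper value outside its range is refused whole. The fingers move at their own pace and stop on an object; FORCE is the grip in N (left out, the last holds). Time passes only in rows, so rows that repeat a pose let the fingers close, or fill a call up. It gives the time, the measured TCP pose, the force, the opening and the grip force at its end, in the units of the state.
- readout.get_obs(): the state, without advancing time (a new reading comes with each control period).
- capture(name): name is "side" or "top" or "wrist"; returns a dict with "color" (384x512x3 uint8, red, green, blue), "mtx" (3x3 intrinsics, pixels), "pose" (4x4, takes a point from camera to world coordinates). Camera axes: x right, y down, z forward; pixel columns grow to the right and rows downward; lengths in m; the calibration is good to about 2 mm. A picture is of the moment at which its call begins. There is no depth.
- ticket.close_job(): hands the job in; it is judged then, once.
Trained networks look in a picture, given as the dict that the camera call returned (one of the last four; its "shot" number tells which), for a name from the list of things; names that differ only in an ending like _2 or _b are one class to them, and where a whole thing is asked for, a point or a joint stands for the part that bears it (a point fixed in the world has none). Each returns a list of dicts, best first, with "score" (0 to 1); they miss things now and then, are a little off and sometimes report something else, mostly with a low value. They report only what shows in the picture. A call takes as long as a camera call.
- models.search_frame(picture, name): "centre" ([x, y, z] in m, in world coordinates, good to about 4 mm: the middle of the surface that is visible of it).
- models.cut_out(picture, name): "region" (384x512 bool, what is visible of it).
The state is a dict: "time": time; "joint_positions": joint angles; "qvel": joint speeds; "joint_torque": joint torques, N m; "eef_pos": TCP position; "ee_rot": TCP orientation; "force": force on the tool from outside, world axes, zero at the start; "moment": the same for the moment, N m; "finger_gap": finger opening in m; "grip_force": force on a finger pad.
Only numpy, scipy, OpenCV 4.12 (cv2) and the standard library are available. Lean on these libraries where they do the work, as an engineer would, in place of code of your own. Each camera call takes 0.05 s, during which the arm holds its last target. There are 200 camera calls.

## Working session

There is one attempt and no reset: what is moved stays moved. The work goes in short steps, Python scripts to look and compute and a shell command to move; the robot and the scene stay as the last step left them, time stands still between calls to the robot, and variables do not carry over. Pictures are saved under pics/ and viewed, at most 14 in all, crops included, and the job is handed in when it is done.

```bash
mkdir -p pics; ls; cat > h.py <<'E'
import numpy as np, cv2
from rig import readout, capture, ticket, models, bot
def ray(p,u,v):
    d=np.linalg.inv(p["mtx"])@np.array([u,v,1.]); T=np.array(p["pose"]); return T[:3,3],T[:3,:3]@d
def onz(p,u,v,z):
    o,d=ray(p,u,v); return o+d*(z-o[2])/d[2]
def proj(p,X):
    T=np.array(p["pose"]); c=T[:3,:3].T@(np.asarray(X)-T[:3,3]); q=np.array(p["mtx"])@c; return q[:2]/q[2]
def save(p,n): cv2.imwrite("pics/"+n+".png",cv2.cvtColor(p["color"],cv2.COLOR_RGB2BGR))
E
python3 - <<'E'
from h import *
np.set_printoptions(precision=4,suppress=True)
ims=[]
for c in("top","side"):
    p=capture(c); ims.append(p["color"]); print(c,np.array(p["pose"]).round(3).tolist())
    for n in["joint","rail_end","pin","dowel","tray","punch","punch_tip","rest","glue","chisel","mallet"]:
        print(n,[(round(r["score"],2),np.round(r["centre"],3).tolist()) for r in models.search_frame(p,n)[:2]])
        if c=="top" and n in("tray","rest","punch","joint"):
            for r in models.cut_out(p,n)[:1]: 
                m=r["region"].astype(np.uint8); print("  rect",cv2.minAreaRect(cv2.findNonZero(m)))
    save(p,c+"0")
E
```

```text
pics
top [[0.009, -0.987, 0.159, 0.479], [-1.0, -0.01, -0.005, -0.054], [0.007, -0.159, -0.987, 0.96], [0.0, 0.0, 0.0, 1.0]]
joint [(0.7, [0.553, -0.028, 0.134])]
  rect ((246.3279266357422, 212.05140686035156), (94.40560913085938, 28.148639678955078), 88.8982925415039)
rail_end [(0.9, [0.55, -0.03, 0.129])]
pin []
dowel [(0.62, [0.503, 0.005, 0.076])]
tray [(0.65, [0.458, 0.227, 0.006])]
  rect ((140.9748077392578, 253.49319458007812), (79.26417541503906, 61.60062789916992), 15.124006271362305)
punch [(0.72, [0.482, -0.359, 0.05])]
  rect ((374.6369323730469, 248.07583618164062), (78.2203369140625, 10.4415922164917), 8.426968574523926)
punch_tip [(0.77, [0.477, -0.355, 0.052])]
rest [(0.64, [0.454, -0.38, 0.007]), (0.57, [0.746, -0.24, 0.014])]
  rect ((388.88397216796875, 255.19842529296875), (45.27236557006836, 42.86426544189453), 5.5275397300720215)
glue [(0.77, [0.746, 0.046, 0.1])]
chisel [(0.68, [0.747, -0.242, 0.014])]
mallet [(0.65, [0.754, 0.305, 0.062])]
side [[0.999, -0.012, 0.033, 0.561], [-0.034, -0.621, 0.783, -0.86], [0.011, -0.784, -0.621, 0.756], [0.0, 0.0, 0.0, 1.0]]
joint [(0.83, [0.554, -0.055, 0.083]), (0.65, [0.479, -0.376, 0.051])]
rail_end [(0.62, [0.551, -0.054, 0.079])]
pin [(0.39, [0.563, -0.077, 0.074])]
dowel [(0.48, [0.504, -0.074, 0.073])]
tray [(0.98, [0.458, 0.234, 0.013])]
punch [(0.74, [0.481, -0.379, 0.056])]
punch_tip [(0.93, [0.478, -0.372, 0.057]), (0.41, [0.751, 0.266, 0.042])]
rest [(0.92, [0.456, -0.374, 0.018])]
glue [(0.87, [0.756, 0.03, 0.078])]
chisel [(0.74, [0.748, -0.271, 0.021])]
mallet [(0.73, [0.554, -0.056, 0.078]), (0.58, [0.753, 0.269, 0.046])]
```

```bash
python3 - <<'E'
import cv2
for n in("top0","side0"):
    cv2.imwrite(f"pics/{n}b.png",cv2.resize(cv2.imread(f"pics/{n}.png"),(800,600),interpolation=cv2.INTER_CUBIC))
E
```

```text
(no output)
```

View pics/top0b.png

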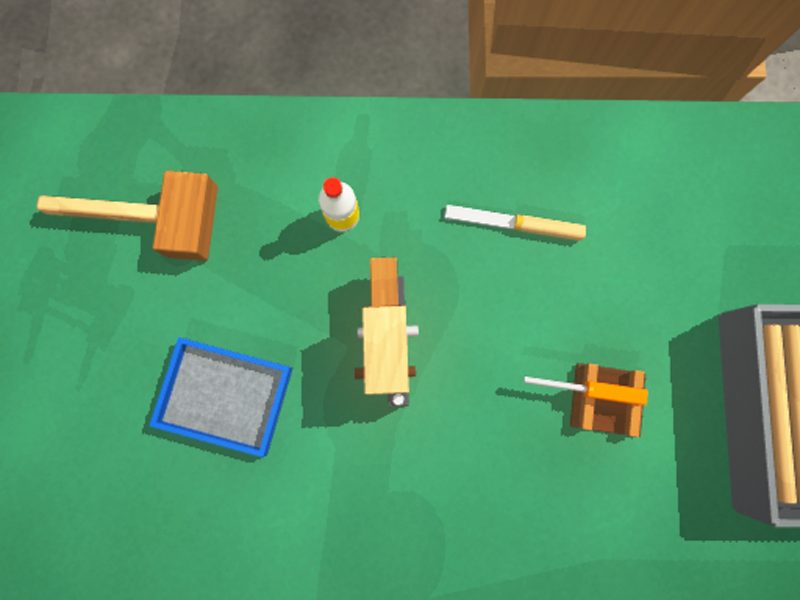

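View pics/side0b.png

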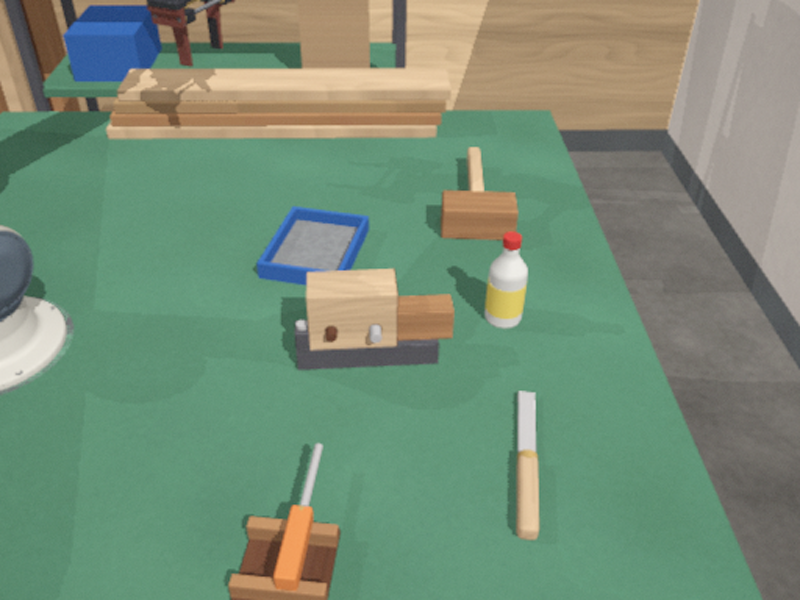

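The top view shows the tray on the left, with rim corners at (180,340), (290,367), (265,457) and (152,430). The joint is at (386,350) with its rail pointing up (+x). The steel pin is in the +x bore at row 331 and the dowel at row 372. The punch lies on its rest at right, pointing at the entry side (-y), and the side view agrees with all of this. Next I get exact poses from colour edges.

```bash
python3 - <<'E'
from h import *
np.set_printoptions(precision=4,suppress=True)
print({k:getattr(bot,k) for k in dir(bot) if k[0]!="_"})
p=capture("top"); hsv=cv2.cvtColor(p["color"],cv2.COLOR_RGB2HSV)
def blob(m):
    n,l,s,c=cv2.connectedComponentsWithStats(m.astype(np.uint8)); k=1+np.argmax(s[1:,4]); return (l==k).astype(np.uint8)
def quad(m,z):
    b=cv2.boxPoints(cv2.minAreaRect(cv2.convexHull(cv2.findNonZero(m)))); 
    P=np.array([onz(p,u,v,z)[:2] for u,v in b]); return b,P
H,S,V=[hsv[...,i].astype(int) for i in range(3)]
uu,vv=np.meshgrid(range(512),range(384))
m=blob((H>100)&(H<125)&(S>150)&(uu<200)); b,P=quad(m,.03)
print("tray",b,P,P.mean(0),[np.linalg.norm(P[i]-P[i-1]) for i in (1,2)]); 
e=P[1]-P[0] if np.linalg.norm(P[1]-P[0])>.16 else P[2]-P[1]; print("long dir deg",np.degrees(np.arctan2(e[1],e[0])))
m=blob((H>10)&(H<30)&(S>40)&(V>190)&(uu>225)&(uu<268)&(vv>190)&(vv<260)); b,P=quad(m,.128)
print("block",m.sum(),b,P,P.mean(0),[np.linalg.norm(P[i]-P[i-1]) for i in (1,2)])
e=P[1]-P[0] if np.linalg.norm(P[1]-P[0])>.09 else P[2]-P[1]; print("long dir deg",np.degrees(np.arctan2(e[1],e[0])))
m=blob((H>8)&(H<20)&(S>220)&(V>215)&(uu>330)&(uu<430)); b,P=quad(m,.054)
print("handle",m.sum(),b,P,P.mean(0),[np.linalg.norm(P[i]-P[i-1]) for i in (1,2)])
e=P[1]-P[0] if np.linalg.norm(P[1]-P[0])>.06 else P[2]-P[1]; print("long dir deg",np.degrees(np.arctan2(e[1],e[0])))
o=readout.get_obs(); print(o["time"],o["eef_pos"],o["ee_rot"],o["force"])
from scipy.spatial.transform import Rotation as R
q=o["ee_rot"]; print(R.from_quat([q[1],q[2],q[3],q[0]]).as_matrix())
E
```

```text
{'PlanningError': <class 'rig.PlanningError'>, 'grip_depth': -0.0187}
tray [[ 95.3545 272.3475]
 [111.3911 214.0325]
 [186.882  234.7925]
 [170.8455 293.1075]] [[0.4208 0.3294]
 [0.5598 0.3011]
 [0.5113 0.1157]
 [0.3744 0.1482]] [0.4666 0.2236] [np.float64(0.14185030816442423), np.float64(0.19163224901854237)]
long dir deg -104.66291961787708
block 1624 [[231.3483 191.19  ]
 [259.354  190.3899]
 [261.0775 250.7121]
 [233.0717 251.5122]] [[ 0.6041  0.0038]
 [ 0.6065 -0.0579]
 [ 0.4753 -0.0627]
 [ 0.4731 -0.0026]] [ 0.5398 -0.0299] [np.float64(0.06170176060352657), np.float64(0.13122449922067886)]
long dir deg -177.88349128584153
handle 85 [[375.5    253.5   ]
 [376.1599 248.88  ]
 [413.5399 254.22  ]
 [412.88   258.84  ]] [[ 0.4709 -0.3317]
 [ 0.4816 -0.3336]
 [ 0.47   -0.4209]
 [ 0.4593 -0.4188]] [ 0.4705 -0.3762] [np.float64(0.010884764608264314), np.float64(0.08804596732695044)]
long dir deg -97.56874882183902
1.45 [0.25   0.5454 0.2226] [-0.      0.2132  0.977  -0.    ] [0.1418 0.4299 0.0685]
[[-0.9091  0.4167 -0.    ]
 [ 0.4167  0.9091 -0.    ]
 [ 0.     -0.     -1.    ]]
```

```bash
cat >> h.py <<'E'
from scipy.spatial.transform import Rotation as R
def go(xyz,yaw_deg):
    "shift (cm, tool axes) and turn to bring TCP to xyz, tool y at yaw (mod 180), pointing down"
    o=readout.get_obs(); q=o["ee_rot"]; M=R.from_quat([q[1],q[2],q[3],q[0]]).as_matrix()
    c=[]
    for a in(yaw_deg,yaw_deg+180):
        a=np.radians(a); y=np.array([np.cos(a),np.sin(a),0]); z=np.array([0,0,-1.]); T=np.c_[np.cross(y,z),y,z]
        c.append(R.from_matrix(M.T@T).as_rotvec())
    r=min(c,key=np.linalg.norm)
    print("shift",np.round(M.T@(np.array(xyz)-o["eef_pos"])*100,2).tolist(),"turn",r.round(3).tolist(),"t",o["time"])
E
python3 -c "
from h import *
go([.489,.311,.1],75.5)"
```

```text
shift [-31.49, -11.35, 12.26] turn [-0.0, -0.0, -0.177] t 1.45
```

```bash
python3 -m handwheel '[[[-5,-2,0],[0,0,-0.05],0],[[-10.5,-4,1],[0,0,-0.1],0],[[-16,-6,4],[0,0,-0.15],0],[[-22,-8,7],[0,0,-0.177],0],[[-27,-10,10],[0,0,-0.177],0],[[-31.5,-11.35,12.26],[0,0,-0.177],0],[[-31.5,-11.35,12.26],[0,0,-0.177],0],[[-31.5,-11.35,12.26],[0,0,-0.177],0]]' 30
python3 - <<'E'
from h import *
p=capture("wrist"); save(p,"w1"); t=capture("top"); save(t,"t1")
hsv=cv2.cvtColor(p["color"],cv2.COLOR_RGB2HSV); m=((hsv[...,0]>100)&(hsv[...,0]<125)&(hsv[...,1]>150))
print(m.sum(), readout.get_obs()["eef_pos"])
E
```

```text
time: 2.45
eef_pos: [0.489, 0.3112, 0.1004]
ee_rot: [-0.0, 0.126, 0.992, 0.0]
force: [0.7, 0.4, -0.2]
finger_gap: 0.0878
grip_force: 0.0
12652 [0.48878922 0.31226002 0.10131653]
```

View pics/w1.png

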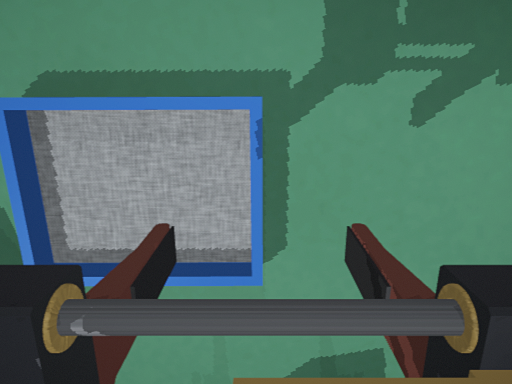

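The wrist view shows the tray's far-wall rim running vertically from (262,97) to (262,285), with its inner edge at column 251. The fingertips at (170,228) and (352,228) straddle it.

```bash
python3 - <<'E'
from h import *
p=capture("wrist"); a,b,c=[onz(p,*q,.03)[:2] for q in((262,97),(262,285.5),(2,98))]
print(a,b,np.linalg.norm(a-b),c)
d=a-b if a[0]>b[0] else b-a; print("wall dir",np.degrees(np.arctan2(d[1],d[0])))
n=np.array([-d[1],d[0]])/np.linalg.norm(d); w=(a+b)/2-n*.004; print("wall centre",w); print("tray centre",(a+b)/2-n*.09)
yaw=np.degrees(np.arctan2(n[1],n[0])); go([*w,.012],yaw); print(yaw)
E
```

```text
[0.41889721 0.3337476 ] [0.55480084 0.29922335] 0.14022025857221737 [0.37707689 0.16761834]
wall dir -14.253615702386169
wall centre [0.48586417 0.31260861]
tray centre [0.46468973 0.22925609]
shift [0.29, -0.06, 8.94] turn [0.002, 0.001, -0.002] t 2.6
75.74638429761384
```

```bash
python3 -m handwheel '[[[0.3,0,4],[0,0,0],0],[[0.3,0,7.5],[0,0,0],0],[[0.3,0,8.7],[0,0,0],0],[[0.3,0,8.7],[0,0,0],0],[[0.3,0,8.7],[0,0,0],1],[[0.3,0,8.7],[0,0,0],1],[[0.3,0,8.7],[0,0,0],1],[[0.3,0,8.7],[0,0,0],1]]' 30
python3 -m handwheel '[[[0,0,0],[0,0,0],1],[[0,0,0],[0,0,0],1],[[0,0,0],[0,0,0],1],[[0,0,0],[0,0,0],1],[[0,0,0],[0,0,0],1],[[0,0,0],[0,0,0],1],[[0,0,0],[0,0,0],1],[[0,0,0],[0,0,0],1]]' 30
python3 - <<'E'
from h import *
np.set_printoptions(precision=4,suppress=True)
s=capture("side");t=capture("top")
# joint pose fit: check candidate by projected overlays
for nm,p in(("top",t),("side",s)):
    im=cv2.resize(cv2.cvtColor(p["color"],cv2.COLOR_RGB2BGR),None,fx=4,fy=4,interpolation=cv2.INTER_CUBIC)
    x0,y0,th=.534,-.030,np.radians(2.1)
    W=lambda a:np.array([x0+np.cos(th)*a[0]-np.sin(th)*a[1],y0+np.sin(th)*a[0]+np.cos(th)*a[1],a[2]])
    P=lambda a:tuple(int(round(v*4+2)) for v in proj(p,W(a)))
    for z in(.038,.128):
        q=[(-.06,-.03,z),(.06,-.03,z),(.06,.03,z),(-.06,.03,z)]
        for i in range(4): cv2.line(im,P(q[i-1]),P(q[i]),(255,0,255),1)
    for x in(-.03,.03): cv2.line(im,P((x,-.045,.07)),P((x,.045,.07)),(0,255,0),1)
    c=P((0,0,.08)); cv2.imwrite(f"pics/j_{nm}.png",im[c[1]-300:c[1]+300,c[0]-260:c[0]+260])
a,b=[cv2.imread(f"pics/j_{n}.png") for n in("top","side")]; cv2.imwrite("pics/j.png",cv2.resize(np.hstack([a,b]),(800,461)))
E
```

```text
time: 3.6
eef_pos: [0.4864, 0.3118, 0.0134]
ee_rot: [0.0, 0.126, 0.992, 0.0]
force: [0.3, -0.5, -0.1]
finger_gap: 0.0513
grip_force: 0.0
time: 4.6
eef_pos: [0.4862, 0.3115, 0.013]
ee_rot: [-0.0, 0.126, 0.992, -0.0]
force: [-0.8, -4.1, 1.2]
finger_gap: 0.0074
grip_force: 30.0
```

View pics/j.png

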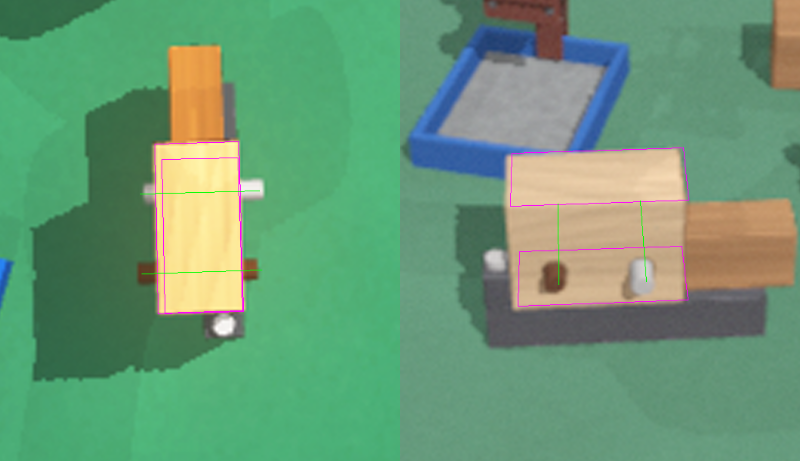

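The overlay of the estimated joint fits to about 2 mm: the dowel and pin line up with the green axes in both views. The gripper has the tray's wall, so I move the tray.

```bash
python3 - <<'E'
from h import *
go([.5568,.167,.013],92.1)
E
```

```text
shift [-10.45, -12.24, -0.0] turn [-0.0, -0.0, -0.29] t 4.7
```

```bash
python3 -m handwheel '[[[-0.6,-0.7,0],[0,0,-0.02],1],[[-2,-2.3,0],[0,0,-0.06],1],[[-3.7,-4.3,0],[0,0,-0.11],1],[[-5.4,-6.3,0],[0,0,-0.16],1],[[-7.1,-8.3,0],[0,0,-0.21],1],[[-8.8,-10.3,0],[0,0,-0.25],1],[[-10,-11.7,0],[0,0,-0.28],1],[[-10.45,-12.24,0],[0,0,-0.29],1]]' 30
python3 - <<'E'
from h import *
s=capture("side");t=capture("top");w=capture("wrist"); save(w,"w2")
a,b=[cv2.resize(cv2.cvtColor(p["color"],cv2.COLOR_RGB2BGR),None,fx=3,fy=3,interpolation=cv2.INTER_CUBIC) for p in(t,s)]
def crop(p,im):
    c=(proj(p,[.54,.08,.05])*3).astype(int); return im[c[1]-220:c[1]+220,c[0]-200:c[0]+200]
cv2.imwrite("pics/j2.png",np.hstack([crop(t,a),crop(s,b)]))
go([.5568,.147,.013],92.1)
E
```

```text
time: 5.7
eef_pos: [0.5571, 0.1668, 0.013]
ee_rot: [0.0, -0.018, 1.0, 0.001]
force: [-1.4, 2.6, 0.8]
finger_gap: 0.0082
grip_force: 30.0
shift [0.09, -1.95, -0.0] turn [-0.001, 0.001, -0.0] t 5.85
```

View pics/w2.png

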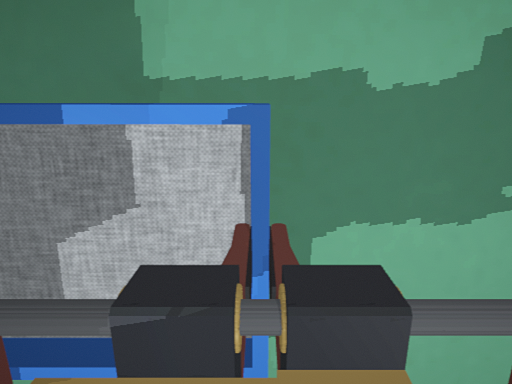

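The wrist view shows the tray square to the gripper, with its wall (column 262) between the fingers. I push slowly towards the plinth.

```bash
python3 -m handwheel '[[[0,-0.3,0],[0,0,0],1],[[0,-0.6,0],[0,0,0],1],[[0,-0.9,0],[0,0,0],1],[[0,-1.2,0],[0,0,0],1],[[0,-1.4,0],[0,0,0],1],[[0,-1.6,0],[0,0,0],1],[[0,-1.7,0],[0,0,0],1],[[0,-1.7,0],[0,0,0],1]]' 30
python3 -m handwheel '[[[0,-0.05,0],[0,0,0],1],[[0,-0.1,0],[0,0,0],1],[[0,-0.15,0],[0,0,0],1],[[0,-0.2,0],[0,0,0],1],[[0,-0.25,0],[0,0,0],1],[[0,-0.3,0],[0,0,0],1],[[0,-0.35,0],[0,0,0],1],[[0,-0.4,0],[0,0,0],1]]' 30
```

```text
time: 6.85
eef_pos: [0.5574, 0.1498, 0.013]
ee_rot: [-0.0, -0.019, 1.0, -0.0]
force: [-0.2, -0.1, -2.1]
finger_gap: 0.0079
grip_force: 30.0
time: 7.85
eef_pos: [0.5567, 0.1484, 0.013]
ee_rot: [-0.001, -0.019, 1.0, 0.002]
force: [-3.4, 9.4, -1.9]
finger_gap: 0.0075
grip_force: 30.0
```

Contact at the plinth (9 N, 1 mm from the estimate). I release and lift.

```bash
python3 -m handwheel '[[[0,0.15,0],[0,0,0],0.5],[[0,0.15,0],[0,0,0],0.5],[[0,0.15,0],[0,0,0],0.5],[[0,0.2,0],[0,0,0],0.5],[[0,0.2,-1],[0,0,0],0.5],[[0,0.2,-4],[0,0,0],0.5],[[0,0.2,-9],[0,0,0],0.5],[[0,0.2,-15],[0,0,0],0.5]]' 30
python3 - <<'E'
from h import *
import scipy.optimize as so
np.set_printoptions(precision=4,suppress=True)
s=capture("side");t=capture("top")
a,b=[cv2.resize(cv2.cvtColor(p["color"],cv2.COLOR_RGB2BGR),None,fx=3,fy=3,interpolation=cv2.INTER_CUBIC) for p in(t,s)]
def crop(p,im):
    c=(proj(p,[.54,.04,.05])*3).astype(int); return im[c[1]-220:c[1]+220,c[0]-200:c[0]+200]
cv2.imwrite("pics/j3.png",np.hstack([crop(t,a),crop(s,b)]))
E
```

```text
time: 8.85
eef_pos: [0.5568, 0.1479, 0.1641]
ee_rot: [-0.001, -0.019, 1.0, -0.0]
force: [0.6, 0.5, -0.4]
finger_gap: 0.0442
grip_force: 0.0
```

View pics/j3.png

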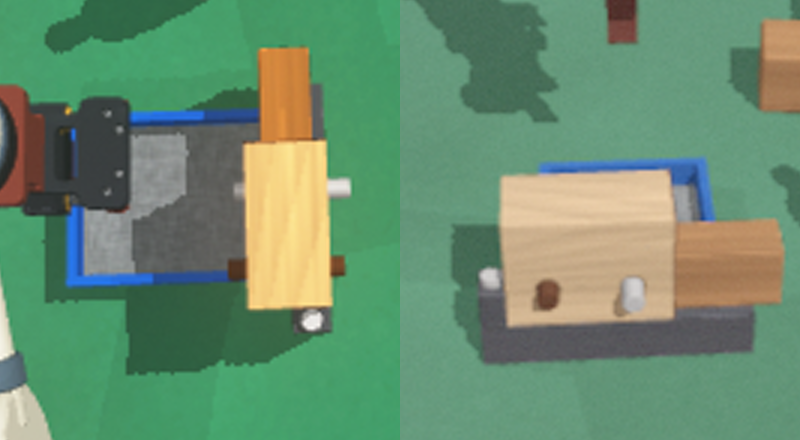

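The tray sits square under the joint with its end hidden below the overhang. Its rim rows run from about 113 to 280, around the pin at row 188. The pin and dowel are untouched. Next is the punch.

```bash
python3 - <<'E'
from h import *
print(readout.get_obs()["joint_positions"])
go([.472,-.37,.14],172.4)
E
```

```text
[ 2.00674166e-01  1.89075143e-02  1.39324312e+00 -9.92924867e-05
  1.71500715e+00 -1.40727551e+00]
shift [10.81, -51.51, 3.03] turn [-0.008, 0.013, -1.401] t 8.95
```

```bash
python3 -m handwheel '[[[0.5,-3,-1],[0,0,0.1],0.5],[[1.5,-8,-1.5],[0,0,0.28],0.5],[[2.5,-13,-1.5],[0,0,0.46],0.5],[[3.5,-18.5,-1.5],[0,0,0.64],0.4],[[4.5,-24,-1.5],[0,0,0.82],0.4],[[5.5,-29.5,-1.5],[0,0,1.0],0.4],[[6.5,-35,-1],[0,0,1.18],0.4],[[7.5,-40.5,-0.5],[0,0,1.35],0.4]]' 30
python3 -c "
from h import *
go([.472,-.37,.14],-7.6)"
```

```text
time: 9.95
eef_pos: [0.4971, -0.2613, 0.1685]
ee_rot: [0.001, 0.613, 0.79, 0.0]
force: [0.5, 0.2, -0.3]
finger_gap: 0.0528
grip_force: 0.0
shift [-9.9, -5.14, 2.86] turn [0.001, 0.001, 0.385] t 9.95
```

```bash
python3 -m handwheel '[[[-3,-1.5,0],[0,0,0.13],0.3],[[-6,-3,0.6],[0,0,0.28],0.3],[[-8.5,-4.4,1.5],[0,0,0.385],0.3],[[-9.9,-5.14,2.5],[0,0,0.385],0.3],[[-9.9,-5.14,2.86],[0,0,0.385],0.3],[[-9.9,-5.14,2.86],[0,0,0.385],0.3],[[-9.9,-5.14,2.86],[0,0,0.385],0.3],[[-9.9,-5.14,2.86],[0,0,0.385],0.3]]' 30
python3 - <<'E'
from h import *
w=capture("wrist"); save(w,"w3"); print(proj(w,[.472,-.37,.03]))
E
```

```text
time: 10.95
eef_pos: [0.4736, -0.3677, 0.1401]
ee_rot: [0.0, 0.75, 0.661, 0.0]
force: [-0.4, 0.4, 0.5]
finger_gap: 0.0616
grip_force: 0.0
[258.63389809 193.05180393]
```

View pics/w3.png

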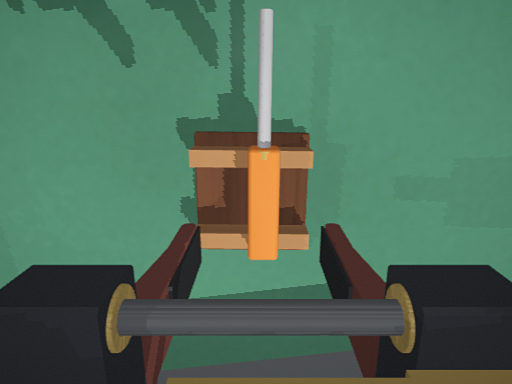

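The wrist view shows the handle top from row 148 to row 259 at about column 264, the shaft tip at (266,11), and the bars at rows 158 and 237.

```bash
python3 - <<'E'
from h import *
w=capture("wrist")
f=onz(w,264.5,148,.054);b=onz(w,263.5,259,.054);t=onz(w,266,11,.047)
print(f,b,np.linalg.norm(f-b),t)
d=t[:2]-b[:2]; a=np.degrees(np.arctan2(d[1],d[0])); e=f[:2]-b[:2]; print(a,np.degrees(np.arctan2(e[1],e[0])))
b1=onz(w,251.5,158.5,.03);b2=onz(w,249,237.5,.03);print("rest mid",(b1+b2)/2,"bar dist",np.linalg.norm(b1-b2),"rest dir",np.degrees(np.arctan2(*(b1-b2)[[1,0]])))
u=e/np.linalg.norm(e); o=b[:2]+u*.044; g=o+u*.008; print("origin",o,"grasp",g)
go([*g,.0235],a-90)
E
```

```text
[ 0.48139185 -0.32982139  0.054     ] [ 0.46980559 -0.41819765  0.054     ] 0.08913250811339908 [ 0.49363041 -0.23865393  0.047     ]
82.44120971863272 82.53103447012693
rest mid [ 0.46424813 -0.37457106  0.03      ] bar dist 0.06892138708647644 rest dir 80.66532171948188
origin [ 0.47552511 -0.37457097] grasp [ 0.47656502 -0.36663885]
shift [0.17, 0.29, 11.64] turn [0.001, 0.0, 0.006] t 11.05
```

```bash
python3 -m handwheel '[[[0.17,0.3,3],[0,0,0.006],0.3],[[0.17,0.3,7],[0,0,0.006],0.3],[[0.17,0.3,10],[0,0,0.006],0.3],[[0.17,0.3,11.6],[0,0,0.006],0.3],[[0.17,0.3,11.6],[0,0,0.006],1],[[0.17,0.3,11.6],[0,0,0.006],1],[[0.17,0.3,11.6],[0,0,0.006],1],[[0.17,0.3,11.6],[0,0,0.006],1]]' 50
python3 -m handwheel '[[[0,0,0],[0,0,0],1],[[0,0,0],[0,0,0],1],[[0,0,-0.5],[0,0,0],1],[[0,0,-1.5],[0,0,0],1],[[0,0,-3],[0,0,0],1],[[0,0,-3],[0,0,0],1],[[0,0,-3],[0,0,0],1],[[0,0,-3],[0,0,0],1]]' 50
python3 - <<'E'
from h import *
w=capture("wrist"); save(w,"w4"); im=w["color"].astype(int)
# shaft: bright grey pixels
o=readout.get_obs();q=o["ee_rot"];M=R.from_quat([q[1],q[2],q[3],q[0]]).as_matrix()
print(o["eef_pos"],"\n",M.round(3))
hsv=cv2.cvtColor(w["color"],cv2.COLOR_RGB2HSV)
m=(hsv[...,1]<40)&(hsv[...,2]>120)
for v in range(0,240,8):
    c=np.flatnonzero(m[v,200:320])+200
    if len(c): print(v,c.min(),c.max(),len(c),end=" | ")
E
```

```text
time: 12.05
eef_pos: [0.4767, -0.3673, 0.0245]
ee_rot: [0.001, 0.753, 0.659, 0.0]
force: [-1.8, 0.6, 1.1]
finger_gap: 0.0249
grip_force: 1.5
time: 13.05
eef_pos: [0.476, -0.3667, 0.0528]
ee_rot: [-0.0, 0.753, 0.659, -0.0]
force: [0.1, 0.5, -1.9]
finger_gap: 0.0238
grip_force: 50.0
[ 0.4760216  -0.36665586  0.05276304] 
 [[ 0.133  0.991 -0.001]
 [ 0.991 -0.133  0.001]
 [ 0.001 -0.001 -1.   ]]
0 247 273 27 | 8 248 273 26 | 16 248 273 26 | 24 248 273 26 | 32 248 273 26 | 40 248 273 26 | 48 248 272 25 | 56 248 272 25 | 64 248 272 25 | 72 248 272 25 | 80 248 272 25 | 88 249 272 24 | 96 249 272 24 | 104 249 272 24 | 112 249 272 24 | 120 249 271 23 | 128 249 271 23 | 136 249 272 24 | 144 249 271 23 | 152 249 271 23 | 160 249 271 23 | 168 249 271 23 | 176 249 271 23 | 184 250 271 22 |
```

```bash
python3 -c "
from h import *
go([.572,-.245,.0525],2.1)"
```

```text
shift [13.33, 7.9, 0.03] turn [-0.001, -0.001, -0.17] t 13.1
```

```bash
python3 -m handwheel '[[[1,0.6,0],[0,0,-0.01],1],[[3.5,2.1,0],[0,0,-0.05],1],[[6.5,3.9,0],[0,0,-0.09],1],[[9.5,5.7,0],[0,0,-0.13],1],[[12,7.1,0],[0,0,-0.16],1],[[13.33,7.9,0],[0,0,-0.17],1],[[13.33,7.9,0],[0,0,-0.17],1],[[13.33,7.9,0],[0,0,-0.17],1]]' 50
python3 - <<'E'
from h import *
w=capture("wrist"); s=capture("side"); t=capture("top"); print(readout.get_obs()["eef_pos"])
def cr(p,X,f,r):
    im=cv2.resize(cv2.cvtColor(p["color"],cv2.COLOR_RGB2BGR),None,fx=f,fy=f,interpolation=cv2.INTER_CUBIC); u,v=(proj(p,X)*f).astype(int); u0,v0=u-r,v-r; print("crop origin",u0/f,v0/f,f); return im[v0:v0+2*r,u0:u0+2*r]
A=cr(s,[.565,-.1,.07],5,200); B=cr(t,[.565,-.1,.07],5,200)
np.save("/tmp/x.npy",0); save(w,"w5"); save(s,"s5"); save(t,"t5")
W=cv2.cvtColor(w["color"],cv2.COLOR_RGB2BGR)[:200,144:368]; W=cv2.resize(W,(224,200))
cv2.imwrite("pics/c5.png",np.hstack([A,B])); 
E
```

```text
time: 14.1
eef_pos: [0.5718, -0.246, 0.0533]
ee_rot: [-0.0, 0.694, 0.72, -0.0]
force: [0.3, 0.0, -3.1]
finger_gap: 0.0237
grip_force: 50.0
[ 0.57179761 -0.24618225  0.05347058]
crop origin 201.0 182.6 5
crop origin 237.0 171.8 5
```

View pics/c5.png

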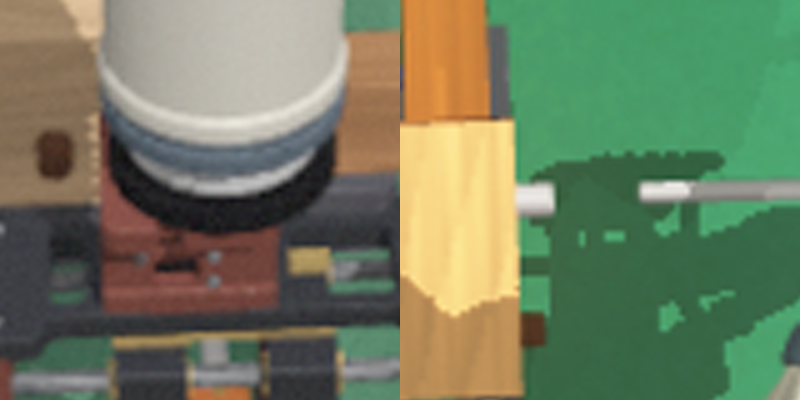

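View pics/w5.png

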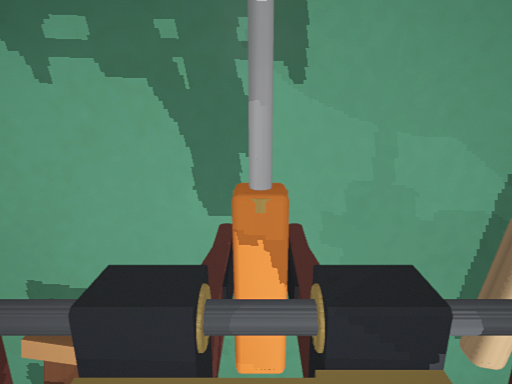

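The top crop shows the pin stub at about row 200 and the punch tip at about row 191, so the punch is roughly 3 mm too far in +x. The side view is blocked by the arm, and the wrist view confirms the handle is straight in the fingers. I measure the axes to sub-pixel.

```bash
python3 - <<'E'
from h import *
t=capture("top"); g=cv2.cvtColor(t["color"],cv2.COLOR_RGB2HSV).astype(float)
# steel = low saturation against green; weight by (150-S)+
Wt=np.clip(150-g[...,1],0,None)
def ax(c0,c1,r0,r1,z):
    P=[]
    for c in range(c0,c1):
        w=Wt[r0:r1,c]
        if w.sum()>100: P.append(onz(t,c,(w*np.arange(r0,r1)).sum()/w.sum(),z))
    P=np.array(P); k=np.polyfit(P[:,1],P[:,0],1); print(len(P),"y",P[0,1],P[-1,1],"x",P[:,0].round(4),"slope",k[0],"angle",90-np.degrees(np.arctan(k[0]))); return k
pe=ax(261,267,206,217,.07)
px=ax(232,236,205,220,.07)
pu=ax(286,304,204,215,.07)
for r in range(204,220): print(r,g[r,[230,233,235,262,265,290,300],1].astype(int))
E
```

```text
6 y -0.062466987728473394 -0.07415086229538004 x [0.5659 0.566  0.5658 0.5662 0.5664 0.5665] slope -0.056009784744470846 angle 93.2057748026476
4 y 0.005218995878901345 -0.0017583593630495706 x [0.5624 0.5639 0.5637 0.5638] slope -0.16171937327512131 angle 99.18630492643229
18 y -0.12093042416563039 -0.16074083926519944 x [0.5705 0.5705 0.5706 0.5707 0.5709 0.5711 0.5714 0.5709 0.5709 0.5709
 0.5712 0.5715 0.5715 0.5714 0.5718 0.5716 0.5714 0.5714] slope -0.02642512984483436 angle 91.51369614708486
204 [ 10 117 122 127 128 117 121]
205 [ 10 116 122 130 127 116 125]
206 [ 13 116 121 127 107 120 137]
207 [ 16 115 121 124 100 114 119]
208 [ 11 118 122  61  22   9  19]
209 [ 19 118 121  12  12   9  12]
210 [ 17 118 121   8   8  10  12]
211 [ 16 118 122   7   7  12  14]
212 [ 14 118 122  12  12  58 124]
213 [ 15 118 120  15  16 110 137]
214 [ 21 118 122  17  17 120 137]
215 [ 21 117 121  81  70 132 136]
216 [ 20 118 122 121  94 134 137]
217 [  8 119 122 125 124 134 138]
218 [ 10 118 121 123 126 136 124]
219 [ 10 118 122 127 125 121 121]
```

```bash
python3 - <<'E'
from h import *
t=capture("top")
a,b=onz(t,259.7,195.8,.128),onz(t,261.7,250.8,.128); e=a-b; print("entry edge",a,b,"th",np.degrees(np.arctan2(e[1],e[0])))
for q in((264,211.6),(290,209.75),(300,209.55)): print(onz(t,*q,.07))
S=cv2.cvtColor(t["color"],cv2.COLOR_RGB2HSV)[...,1].astype(int); print(S[210,255:295])
# fit entry edge of block top: transition in hue row by row
Hh=cv2.cvtColor(t["color"],cv2.COLOR_RGB2HSV)[...,0].astype(int)
P=[]
for r in range(199,249):
    c=255+np.flatnonzero(Hh[r,255:275]>35)
    if 206<r<218 or 230<r<245 or not len(c): continue
    P.append(onz(t,c[0]-.5,r,.128))
P=np.array(P); k=np.polyfit(P[:,0],P[:,1],1); print("edge th",np.degrees(np.arctan(k[0])))
print(t["color"][212,225:246].tolist())
E
```

```text
entry edge [ 0.59444348 -0.05875168  0.128     ] [ 0.47516092 -0.06407207  0.128     ] th 2.55388609864604
[ 0.5653198  -0.06948341  0.07      ]
[ 0.57022824 -0.13029296  0.07      ]
[ 0.57091742 -0.15371096  0.07      ]
[121 121 116 114 103  31   8   8   8   8   8  10  17 100  99 101 109 105
 111 114 112 114 111 113 114 110 110 110 112  59  10   9   8   9   9   9
  11   9   9  10]
edge th 2.9858716584986986
[[95, 95, 91], [97, 97, 94], [98, 98, 93], [108, 107, 102], [166, 161, 156], [170, 165, 160], [174, 167, 159], [211, 184, 151], [247, 213, 133], [245, 207, 129], [243, 203, 127], [244, 206, 129], [243, 203, 127], [244, 205, 128], [247, 211, 132], [250, 220, 140], [249, 216, 136], [249, 216, 135], [249, 216, 135], [249, 217, 137], [248, 216, 133]]
```

```bash
python3 -m handwheel '[[[0,-0.05,0.04],[0,0,-0.005],1],[[0,-0.11,0.08],[0,0,-0.0105],1],[[0.5,-0.13,0.08],[0,0,-0.0105],1],[[1.2,-0.13,0.08],[0,0,-0.0105],1],[[2,-0.13,0.08],[0,0,-0.0105],1],[[2.6,-0.13,0.08],[0,0,-0.0105],1],[[2.9,-0.13,0.08],[0,0,-0.0105],1],[[2.9,-0.13,0.08],[0,0,-0.0105],1]]' 50
python3 - <<'E'
from h import *
t=capture("top"); S=cv2.cvtColor(t["color"],cv2.COLOR_RGB2HSV)[...,1].astype(float)
for c in (262,263,264,265,266,272,274,278,282,286,290,294,298):
    w=np.clip((70-S[204:220,c])/50,0,1); 
    if w.sum()>1: m=(w*np.arange(204,220)).sum()/w.sum(); print(c,round(m,2),round(w.sum(),1),onz(t,c,m,.07).round(4))
print(S[210,255:285].astype(int))
o=readout.get_obs(); print(o["eef_pos"])
E
```

```text
time: 15.35
eef_pos: [0.57, -0.2161, 0.0527]
ee_rot: [0.0, 0.69, 0.724, -0.0]
force: [0.5, 0.3, -2.6]
finger_gap: 0.0236
grip_force: 50.0
262 211.42 6.8 [ 0.5657 -0.0648  0.07  ]
263 211.38 7.1 [ 0.5658 -0.0671  0.07  ]
264 211.19 7.3 [ 0.5663 -0.0695  0.07  ]
265 211.03 7.0 [ 0.5667 -0.0718  0.07  ]
266 211.03 6.9 [ 0.5667 -0.0741  0.07  ]
272 211.01 4.0 [ 0.5669 -0.0882  0.07  ]
274 211.18 4.4 [ 0.5665 -0.0929  0.07  ]
278 210.9 4.7 [ 0.5673 -0.1022  0.07  ]
282 210.88 4.4 [ 0.5674 -0.1116  0.07  ]
286 210.51 4.0 [ 0.5684 -0.1209  0.07  ]
290 210.53 3.9 [ 0.5684 -0.1303  0.07  ]
294 210.5 4.0 [ 0.5686 -0.1396  0.07  ]
298 210.5 4.0 [ 0.5686 -0.149   0.07  ]
[121 120 116 113 103  31   8   8   7   8   9   9  17 101 102 100  71  18
  10  11  11   9   8   9   9   9  15  12  14  14]
[ 0.56994904 -0.21631105  0.05266755]
```

Aligned to within 1 mm. Now I drive slowly.

```bash
python3 -m handwheel '[[[0.3,0,0],[0,0,0],1],[[0.6,0,0],[0,0,0],1],[[0.9,0,0],[0,0,0],1],[[1.2,0,0],[0,0,0],1],[[1.5,0,0],[0,0,0],1],[[1.8,0,0],[0,0,0],1],[[2.1,0,0],[0,0,0],1],[[2.4,0,0],[0,0,0],1]]' 60
python3 - <<'E'
from h import *
t=capture("top"); im=cv2.resize(cv2.cvtColor(t["color"],cv2.COLOR_RGB2BGR),None,fx=4,fy=4,interpolation=cv2.INTER_CUBIC); c=(proj(t,[.55,.0,.07])*4).astype(int); cv2.imwrite("pics/d1.png",im[c[1]-200:c[1]+200,c[0]-300:c[0]+300])
E
```

```text
time: 16.4
eef_pos: [0.5689, -0.1945, 0.0532]
ee_rot: [0.002, 0.691, 0.723, -0.001]
force: [-0.5, -7.1, -1.7]
finger_gap: 0.0234
grip_force: 60.0
```

View pics/d1.png

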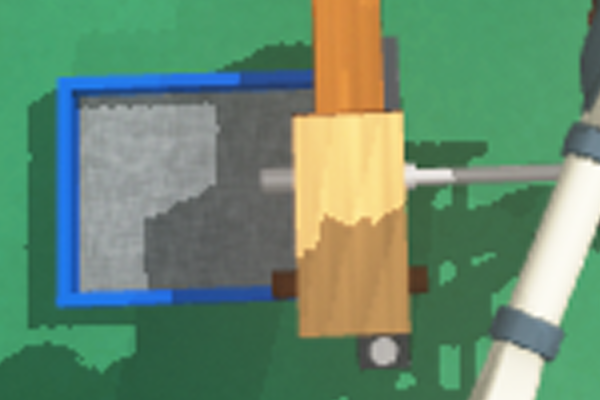

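The pin is moving: its exit stub now reaches column 262 and its entry stub is shorter, at about 7 N. I continue.

```bash
python3 -m handwheel '[[[0.35,0,0],[0,0,0],1],[[0.7,0,0],[0,0,0],1],[[1.05,0,0],[0,0,0],1],[[1.4,0,0],[0,0,0],1],[[1.75,0,0],[0,0,0],1],[[2.1,0,0],[0,0,0],1],[[2.4,0,0],[0,0,0],1],[[2.7,0,0],[0,0,0],1]]' 60
python3 -m handwheel '[[[0.25,0,0],[0,0,0],1],[[0.5,0,0],[0,0,0],1],[[0.75,0,0],[0,0,0],1],[[1,0,0],[0,0,0],1],[[1.25,0,0],[0,0,0],1],[[1.5,0,0],[0,0,0],1],[[1.75,0,0],[0,0,0],1],[[2,0,0],[0,0,0],1]]' 60
python3 - <<'E'
from h import *
t=capture("top"); im=cv2.resize(cv2.cvtColor(t["color"],cv2.COLOR_RGB2BGR),None,fx=4,fy=4,interpolation=cv2.INTER_CUBIC); c=(proj(t,[.55,.0,.07])*4).astype(int); cv2.imwrite("pics/d2.png",im[c[1]-200:c[1]+200,c[0]-300:c[0]+300])
for q in("pin",): print(models.search_frame(t,q))
S=t["color"][205:218:4,205:240].sum(2)//3; print(S)
E
```

```text
time: 17.45
eef_pos: [0.5676, -0.1674, 0.0531]
ee_rot: [0.002, 0.691, 0.723, -0.001]
force: [-0.1, -7.3, -2.0]
finger_gap: 0.0238
grip_force: 60.0
time: 18.45
eef_pos: [0.5666, -0.1453, 0.0528]
ee_rot: [0.0, 0.69, 0.724, -0.0]
force: [0.4, -3.8, -0.4]
finger_gap: 0.0233
grip_force: 60.0
[{'centre': [0.555, 0.0392, 0.0705], 'score': 0.46}, {'centre': [0.4649, -0.3825, 0.008], 'score': 0.39}]
[[153 154 159 151 144 143 150 142 102 102 102  93  95  96  95 100  99  98
   94  97  99  99  97  94  94 100 110 166 200 195 194 195 196 198 200]
 [153 151 148 149 146 145 150 146 100  97 101 100  97  94  95  95  95  96
   96  98  99  97  99 101 101 105 110 149 200 196 194 195 195 196 199]
 [222 222 222 223 224 224 223 217 159 159 159 159 159 159 158 159 159 158
  157 157 156 156 156 156 156 155 158 178 200 195 194 195 192 193 199]
 [125 103 104 101  98 100  99 100 103 100  98  96 100 100  99 100 102 104
  104 101  99 100 102  99 100 100 101 126 200 196 193 195 191 195 205]]
```

Past the shoe. I need about 18 mm more, slowly.

```bash
python3 -m handwheel '[[[0.25,0,0],[0,0,0],1],[[0.5,0,0],[0,0,0],1],[[0.75,0,0],[0,0,0],1],[[1,0,0],[0,0,0],1],[[1.25,0,0],[0,0,0],1],[[1.5,0,0],[0,0,0],1],[[1.75,0,0],[0,0,0],1],[[2,0,0],[0,0,0],1]]' 60
python3 - <<'E'
from h import *
t=capture("top"); im=cv2.resize(cv2.cvtColor(t["color"],cv2.COLOR_RGB2BGR),None,fx=4,fy=4,interpolation=cv2.INTER_CUBIC); c=(proj(t,[.55,.0,.07])*4).astype(int); cv2.imwrite("pics/d3.png",im[c[1]-200:c[1]+200,c[0]-300:c[0]+300])
E
```

```text
time: 19.55
eef_pos: [0.5656, -0.1252, 0.0526]
ee_rot: [-0.0, 0.69, 0.724, -0.0]
force: [0.7, -0.7, -1.4]
finger_gap: 0.0232
grip_force: 60.0
```

View pics/d3.png

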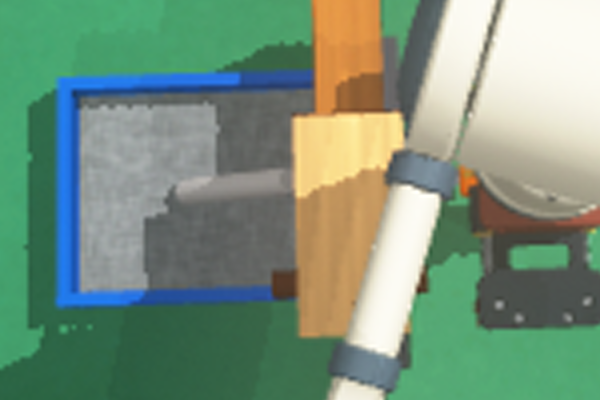

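The pin is off the shoe and slanted down into the tray: its nose is at (172,192) and its tail is hidden at the exit face (column 293). I retract the punch and look again.

```bash
python3 -m handwheel '[[[-0.5,0,0],[0,0,0],1],[[-2,0,0],[0,0,0],1],[[-3.5,0,0],[0,0,0],1],[[-5.5,0,0],[0,0,0],1],[[-7.5,0,0],[0,0,0],1],[[-9.5,0,0],[0,0,0],1],[[-11.5,0,0],[0,0,0],1],[[-12.5,0,0],[0,0,0],1]]' 60
python3 - <<'E'
from h import *
t=capture("top"); im=cv2.resize(cv2.cvtColor(t["color"],cv2.COLOR_RGB2BGR),None,fx=4,fy=4,interpolation=cv2.INTER_CUBIC); c=(proj(t,[.55,.0,.07])*4).astype(int); im=im[c[1]-200:c[1]+200,c[0]-300:c[0]+200]
s=capture("side"); js=cv2.resize(cv2.cvtColor(s["color"],cv2.COLOR_RGB2BGR),None,fx=3,fy=3,interpolation=cv2.INTER_CUBIC); c=(proj(s,[.55,.03,.07])*3).astype(int)
cv2.imwrite("pics/d4.png",np.hstack([im,js[c[1]-200:c[1]+200,c[0]-150:c[0]+150]]))
E
```

```text
time: 20.6
eef_pos: [0.5714, -0.2519, 0.0525]
ee_rot: [-0.0, 0.691, 0.723, -0.0]
force: [-0.5, -0.5, -1.5]
finger_gap: 0.0238
grip_force: 60.0
```

View pics/d4.png

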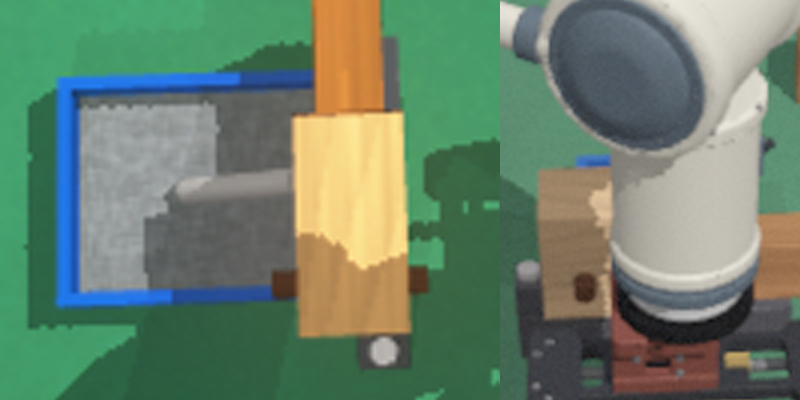

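```bash
python3 - <<'E'
from h import *
t=capture("top"); c=(proj(t,[.55,.0,.07])*4).astype(int); o=c-[300,200]
J=np.array([.534,-.029]); th=np.radians(2.4); Rm=np.array([[np.cos(th),np.sin(th)],[-np.sin(th),np.cos(th)]])
for n,q,z in(("nose top",(172,191),.016),("edge pt at z16",(292,181),.016),("edge z70",(292,181),.07)):
    u=(np.array(q)+o)/4-.5+.125; X=onz(t,*u,z)[:2]; print(n,X,"joint",Rm@(X-J))
r0,c0=int((191+o[1])/4),int((172+o[0])/4)
S=cv2.cvtColor(t["color"],cv2.COLOR_RGB2GRAY).astype(int); print(S[r0-9:r0+8,c0-3:c0+32])
E
```

```text
nose top [0.56037791 0.08371823] joint [0.03107492 0.11151477]
edge pt at z16 [0.56726325 0.00970673] joint [0.03485494 0.03727986]
edge z70 [0.56221444 0.00608963] joint [0.02965909 0.03387736]
[[158 158 152 155 155 167 161 151 151 145 136 139 144 137  98  99 100  91
   93  95  93  99  98  96  96  99 100  97  96  92  91  95 102 153 214]
 [151 148 145 153 157 168 159 150 146 143 137 139 145 141  97  97  98  95
   97  96  94  97  95  93  97  99  99  96  95  95  90  94  99 146 214]
 [151 147 149 157 164 167 152 147 142 140 135 137 145 141  99  97  98  98
   96  94  94  95  96  95  97 100  98  94  95  98  95  96 103 150 214]
 [152 148 151 156 159 161 150 149 147 148 145 144 149 144  99  96  99  99
   95  94  94  94  94  95  95  97  97  96  96  99  99  99 106 155 214]
 [159 158 154 151 152 153 146 144 144 147 149 147 150 147 100  98 101 102
   96  95  95  97 100 104 105 110 120 123 134 137 138 139 134 161 214]
 [162 160 163 159 154 156 149 146 146 148 150 149 148 146 119 117 114 125
  125 136 138 139 138 139 140 142 143 144 146 147 146 143 125 162 215]
 [159 156 167 164 157 147 159 165 1
[... 860 characters left out ...]
 106 104 104 102 101 101 102 102 102  97  97  98
  101 103  99  99  98  99 101  99  96  98  99  96  95  98  99 129 213]
 [155 153  98  95  92  93  93  95  97  97 101  97  98  96  98  95  96 100
  103 101 101  99  93  96  97  97  97  99 100  96  98 100 102 128 213]
 [158 150  99  93  92  93  93  93  97  99 101  94  96  93  94  93  96 103
  106 102 100  99  94  98  98  96  95  99 100  96  98  99 100 127 215]
 [112 113 105  98  98  94  92  91  96  99  98  89  94  93  94  94  98 104
  103 101  99  98  96  98  97  97  95  98  97  97  99  99  98 127 215]
 [101 103 104  97  99  96  94  91  96 100 100  92  96  95  93  92  94  98
   97  98  98  99  94  97 100 100  98  97  95 100  99  98  96 127 214]]
```

The pin's tail lines up with the bore mouth at z≈70 mm (joint x = 29.7 mm). It looks as if the pin is leaning, with its tail caught on the lip, so I drive the punch about 20 mm deeper than before.

```bash
python3 -m handwheel '[[[1,0,0],[0,0,0],1],[[2.5,0,0],[0,0,0],1],[[4,0,0],[0,0,0],1],[[5.5,0,0],[0,0,0],1],[[7,0,0],[0,0,0],1],[[8.5,0,0],[0,0,0],1],[[10,0,0],[0,0,0],1],[[11,0,0],[0,0,0],1]]' 60
python3 -m handwheel '[[[0.4,0,0],[0,0,0],1],[[0.8,0,0],[0,0,0],1],[[1.2,0,0],[0,0,0],1],[[1.6,0,0],[0,0,0],1],[[2,0,0],[0,0,0],1],[[2.4,0,0],[0,0,0],1],[[2.8,0,0],[0,0,0],1],[[3.1,0,0],[0,0,0],1]]' 60
python3 - <<'E'
from h import *
t=capture("top"); g=cv2.cvtColor(t["color"],cv2.COLOR_RGB2GRAY).astype(int)
c=(proj(t,[.55,.0,.07])*4).astype(int); o=c-[300,200]
r0,c0=int((191+o[1])/4),int((172+o[0])/4); np.set_printoptions(linewidth=200)
print(g[r0-7:r0+6,c0-14:c0+32]); save(t,"t6")
E
```

```text
time: 21.75
eef_pos: [0.5663, -0.1394, 0.0526]
ee_rot: [-0.0, 0.69, 0.724, 0.0]
force: [0.5, -0.2, -2.7]
finger_gap: 0.0237
grip_force: 60.0
time: 22.75
eef_pos: [0.5648, -0.1092, 0.0526]
ee_rot: [0.0, 0.69, 0.724, -0.0]
force: [-0.2, -0.6, -2.1]
finger_gap: 0.0236
grip_force: 60.0
[[168 166 161 159 161 167 171 159 156 153 151 145 140 143 151 157 162 153 149 146 143 137 134  97  98 103  99 101 100  99  97  96  99  97  98 101 104 100  98  99 102  99 100 107 153 218]
 [163 165 167 170 172 174 170 154 150 151 151 147 143 145 150 152 156 154 154 150 151 147 140  99 101 102 100 102 103  98  96  96  97  97  99 100 101 100  99 100 103 101 100 106 155 218]
 [156 163 164 167 167 169 167 155 146 152 154 152 151 148 145 146 148 149 147 147 150 152 145  98 101 101 102 109 106 106 111 114 124 126 130 140 133 120 108  99 101 101  98 103 154 218]
 [161 163 161 155 155 159 165 161 150 151 154 155 153 156 153 148 151 148 149 151 159 163 167 155 154 140 142 140 141 143 144 144 145 146 148 145 126 125 130 131 131 130 130 148 179 218]
 [163 165 158 153 154 159 162 158 146 148 160 165 170 177 184 185 186
[... 914 characters left out ...]
5 123 122 122 121 120 118 116 116 115 114 112 110 109 110 106 105 104 104 102 103 103 105 107 107 104 102 103 104 101 102 103 104 112 153]
 [166 159 156 166 159 157 104 102  96 101 108 110 106 104 103 102 103 102 101 104 101 101 101 103 103 105 100  98 100 105 105 102 102 100 104 105 103  99 101 102  98 100 101 103 113 152]
 [174 166 163 168 163 162 144  96  97 100  96  98 100  95  96  95  95  95  97 100  99 104 100 101  99 102  98  97 102 105 105 103 102  96  98  99 100 101 103 104 101 101 103 106 113 151]
 [167 162 161 159 161 161 153 138 100 103 100  98  97  94  96  94  94  96  96 101 103 103  97 100  97  97  97  99 107 109 104 103 102  97 100  99 100 100 101 102  99 101 103 107 118 152]]
```

Still leaning, with its apparent length only 27.5 px, but the tail is now about 17 mm clear of the exit face with the punch behind it. Retracting should let it drop.

```bash
python3 -m handwheel '[[[-1,0,0],[0,0,0],1],[[-2.5,0,0],[0,0,0],1],[[-4.5,0,0],[0,0,0],1],[[-6.5,0,0],[0,0,0],1],[[-8.5,0,0],[0,0,0],1],[[-10.5,0,0],[0,0,0],1],[[-12.5,0,0],[0,0,0],1],[[-14,0,0],[0,0,0],1]]' 60
python3 - <<'E'
from h import *
t=capture("top"); g=cv2.cvtColor(t["color"],cv2.COLOR_RGB2GRAY).astype(int)
c=(proj(t,[.55,.0,.07])*4).astype(int); o=c-[300,200]
r0,c0=int((191+o[1])/4),int((172+o[0])/4); np.set_printoptions(linewidth=200)
print(g[r0-6:r0+3,c0-14:c0+32]); save(t,"t7")
go([.4762,-.3668,.075],-7.5)
E
```

```text
time: 23.8
eef_pos: [0.5715, -0.2507, 0.0526]
ee_rot: [-0.0, 0.69, 0.724, -0.0]
force: [-0.1, -0.1, -2.0]
finger_gap: 0.0233
grip_force: 60.0
[[160 161 163 166 168 170 168 159 155 158 158 153 148 149 148 148 151 150 149 148 148 145 143 148 144  99  97  99 100  96  93  95  94  94  95  95  97  98  96  96  99  98  98 102 151 213]
 [152 159 161 164 165 165 164 155 152 159 160 159 158 153 141 141 144 146 144 144 146 149 148 149 146  99  97 102 103  95  95  95  96  96  96  95  93  96  95  96  99  99  95 101 150 214]
 [158 159 157 153 152 156 160 159 156 158 160 162 160 160 149 144 148 150 145 147 148 150 150 152 146  98  97  97 100  95  96  97  97  95  97  94  93  95  97 100  99  98  94  98 148 214]
 [160 161 154 150 151 156 158 156 152 152 156 157 153 182 187 187 186 187 185 186 187 188 189 190 190 169 125 125 128 135 134 136 136 136 136 136 136 136 137 137 137 138 138 141 172 213]
 [160 155 149 151 148 148 148 149 150 159 160 160 171 227 227 227 224 225 225 223 224 224 223 224 216 152 145 146 146 147 147 148 147 147 147 147 147 147 147 147 147 147 146 151 178 213]
 [152 151 150 151 148 150 154 161 157 157 115 126 179 234 233 229 229 230 230 229 230 226 169 169 167 157 156 156 157 157 157 157 157 157 157 158 157 158 158 159 158 158 157 161 183 213]
 [150 149 151 153 147 148 152 158 150 114 109 123 186 236 235 228 228 229 224 173 173 170 159 158 158 158 159 158 157 157 156 156 156 156 156 155 156 156 155 155 156 154 153 153 170 213]
 [152 148 148 151 147 151 157 154 147 107 110 118 163 217 215 196 197 192 151 140 141 141 140 139 139 140 140 140 140 140 140 141 139 139 140 140 140 140 140 140 139 138 139 139 156 214]
 [152 151 155 166 162 162 158 151 142  99 100 105 133 175 157 150 132 129 121 122 122 122 122 122 122 122 121 122 122 123 121 122 122 121 123 123 122 123 123 122 122 123 123 123 144 213]]
shift [-11.0, -10.03, -2.23] turn [-0.0, 0.001, 0.177] t 23.85
```

The pin now spans at least 32 px with even shading, so it lies flat in the tray. I return the punch to its rest.

```bash
python3 -m handwheel '[[[-1,-0.5,0],[0,0,0],1],[[-3,-2,-0.5],[0,0,0.03],1],[[-5.5,-4.5,-1],[0,0,0.08],1],[[-8,-7,-1],[0,0,0.13],1],[[-10,-9,-1],[0,0,0.17],1],[[-11,-10.03,-1],[0,0,0.177],1],[[-11,-10.03,-1],[0,0,0.177],1],[[-11,-10.03,-1],[0,0,0.177],1]]' 60
python3 - <<'E'
from h import *
go([.4762,-.3668,.0243],-7.5)
w=capture("wrist"); s=capture("side"); t=capture("top"); save(w,"w8")
def cr(p,X,f,a,b):
    im=cv2.resize(cv2.cvtColor(p["color"],cv2.COLOR_RGB2BGR),None,fx=f,fy=f,interpolation=cv2.INTER_CUBIC); u,v=(proj(p,X)*f).astype(int); return im[v-b:v+b,u-a:u+a]
cv2.imwrite("pics/d8.png",np.hstack([cr(t,[.55,.03,.05],4,200,200),cr(s,[.55,.05,.05],4,190,200)]))
E
```

```text
time: 24.85
eef_pos: [0.4772, -0.3632, 0.0627]
ee_rot: [-0.0, 0.751, 0.66, 0.0]
force: [0.6, 0.6, -1.9]
finger_gap: 0.0243
grip_force: 60.0
shift [-0.37, -0.05, 3.84] turn [0.0, -0.0, 0.003] t 24.85
```

View pics/d8.png

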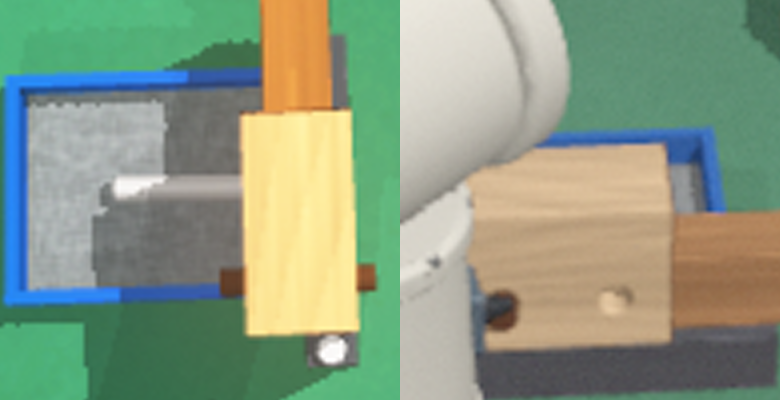

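The bore is empty and the pin lies flat in the tray, from (115,187) to under the overhang. The dowel is unchanged. I lower the punch onto the bars.

```bash
python3 -m handwheel '[[[-0.37,0,0.5],[0,0,0],1],[[-0.37,0,1.5],[0,0,0],1],[[-0.37,0,2.5],[0,0,0],1],[[-0.37,0,3.1],[0,0,0],1],[[-0.37,0,3.4],[0,0,0],1],[[-0.37,0,3.6],[0,0,0],1],[[-0.37,0,3.75],[0,0,0],1],[[-0.37,0,3.75],[0,0,0],1]]' 60
```

```text
time: 26.0
eef_pos: [0.4761, -0.3677, 0.0253]
ee_rot: [0.0, 0.751, 0.66, 0.0]
force: [-0.2, -0.2, -1.6]
finger_gap: 0.0238
grip_force: 60.0
```

```bash
python3 -m handwheel '[[[0,0,0.05],[0,0,0],1],[[0,0,0.1],[0,0,0],1],[[0,0,0.15],[0,0,0],1],[[0,0,0.2],[0,0,0],1],[[0,0,0.2],[0,0,0],1],[[0,0,0.2],[0,0,0],0.6],[[0,0,0.2],[0,0,0],0.45],[[0,0,0.2],[0,0,0],0.35]]' 20
python3 -m handwheel '[[[0,0,0.2],[0,0,0],0.3],[[0,0,0.1],[0,0,0],0.3],[[0,0,-2],[0,0,0],0.3],[[0,0,-5],[0,0,0],0.3],[[0,0,-9],[0,0,0],0.3],[[0,0,-13],[0,0,0],0.3],[[-3,0,-17],[0,0,0],0.3],[[-6,0,-20],[0,0,0],0.3]]' 20
python3 - <<'E'
from h import *
w=capture("wrist"); s=capture("side")
a=cv2.resize(cv2.cvtColor(w["color"],cv2.COLOR_RGB2BGR),(400,300)); im=cv2.resize(cv2.cvtColor(s["color"],cv2.COLOR_RGB2BGR),None,fx=1.5,fy=1.5); 
cv2.imwrite("pics/d9.png",np.hstack([a,im[270:570,100:500]]))
for n in("rest","punch","punch_tip"): print(n,[(r["score"],np.round(r["centre"],3)) for r in models.search_frame(w,n)[:1]])
E
```

```text
time: 27.0
eef_pos: [0.476, -0.3676, 0.0229]
ee_rot: [-0.0, 0.751, 0.66, -0.0]
force: [-0.4, 0.5, -0.2]
finger_gap: 0.0504
grip_force: 0.0
time: 28.0
eef_pos: [0.4686, -0.4277, 0.2279]
ee_rot: [0.002, 0.751, 0.66, 0.0]
force: [0.0, 0.2, 0.1]
finger_gap: 0.0615
grip_force: 0.0
rest [(0.71, array([ 0.451, -0.383,  0.009]))]
punch [(0.69, array([ 0.477, -0.366,  0.053]))]
punch_tip [(0.58, array([ 0.475, -0.36 ,  0.053]))]
```

View pics/d9.png

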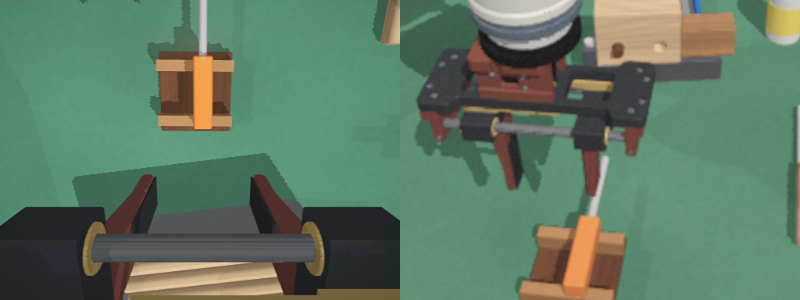

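The punch lies across both bars, with the handle at about (203,95) in the wrist view, and the gripper is clear of everything. I hand the job in.

```bash
python3 -c "
from rig import ticket
print(ticket.close_job())"
```

```text
the job is handed in; nothing more can be done
None
```

The job is handed in at about 28 s of the 67 s limit: the tray is under the joint against the plinth, the steel pin was driven through and lies in it (after a second, deeper push), and the punch is back across both bars of its rest; the dowel looked unmoved, and I saw nothing else disturbed.

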